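# Drive out a stuck fridge hinge pin

### The arm

A 6-joint arm with a two-finger parallel gripper is mounted at the origin on the work surface. World frame = base frame: x ahead of the robot, y to its left, z up, the work surface at z = 0. Lengths are in mm, angles in rad, forces in N, time in s.
With the tool pointing down it reaches from about 275 to 750 mm from the base axis. Payload 10.2 kg.
Tool frame: the origin (TCP) lies where the fingers leave the gripper's body, on its centre line; the fingertips stand 73 mm ahead of it and the grasp point (between the pads) lies 54 mm ahead of it (ctrl.tip_extent is the z of the fingertips in the tool frame, in mm); z points along the fingers, y is the line along which they close (so a half turn about z gives the same grasp; the last joint's range is limited). The gripper opens to 85 mm and grips with 20 to 120 N. Pads are 22 mm wide; open, the fingers measure 114 mm over their backs; the gripper's body (76 mm by 85 mm) begins 54 mm behind the grasp point. The pads swing forward as they close: fully open they stand 13 mm farther back than shut.
Start: joints at [0.991, 0.313, 1.498, -0, 1.331, -0.223], TCP at [183.384, 491.937, 303.894] pointing down, gripper open.
Joint ranges: [-2.94, 2.94], [-0.97, 2.17], [0.19, 2.56], [-1.23, 4.37], [0.02, 3.11], [-2.88, 2.88]. Speed limits (rad/s): [2.39, 2.39, 3.01, 3.14, 3.14, 3.14].

### API

Orientations are given as a unit quaternion [w, x, y, z].
In Python, from rig import readout, cams, order, ctrl gives the robot as it stands.
- The arm moves only by the shell command python3 -m handwheel 'ROWS' [OPENING] [FORCE]. ROWS is a JSON list of rows, 1 to 8 of them, each an object with the fields d (a list: dx, dy, dz in normalised numbers (1 is 750 mm)), turn_vec (a list: a rotation vector rx, ry, rz in a scale on which 1.0 is pi/2 rad); a field left out counts as zero; each row is the pose to reach, as a shift and turn from the pose commanded when the command began, along the tool's axes at that moment; what a row does not reach only later rows make up. A row lasts 1/10 s, in which the tool goes at most 50 mm and 0.15 rad, less where a joint would pass 70% of its speed; a pose out of reach is approached as far as the arm can. OPENING is the opening from 0.0 (shut) to 1.0 (fully open), set as the command begins (- or left out keeps the last). The fingers move at their own pace and stop on an object; FORCE is the grip in N (left out, the last holds). Time passes only in rows, so rows that do not move let the fingers close. It prints the time, the measured TCP pose, the force, the opening and the grip force at its end. Shift and turn numbers lie between -1 and 1, and a call with a number outside is refused. Input that does not fit is refused with a message, and nothing moves.
- readout.sense(): the state, without advancing time (a new reading comes with each control period).
- cams.capture(name): name is "side" or "top"; returns (picture, depth): 480x640x3 uint8, red, green, blue; 480x640 float32, mm along the optical axis (not along the pixel's ray), 0 where there is no reading.
- cams.calibration(name): a dict with "fx", "fy", "cx", "cy" (pixels), "position" and "attitude" of the camera in the world. Camera axes: x right, y down, z forward; pixel columns grow to the right and rows downward; lengths in mm; the calibration is good to about 2 mm. A picture is of the moment at which its call begins. calibration takes no time and is no camera call.
- order.finish_job(): hands the job in; it is judged then, once.
Trained networks look in the newest picture that a camera, given by its name, has taken for a name from the list of things; names that differ only in an ending like _2 or _b are one class to them, and where a whole thing is asked for, a point or a joint stands for the part that bears it (a point fixed in the world has none). Each returns a list of dicts, best first, with "p" (0 to 1); they miss things now and then, are a little off and sometimes report something else, mostly with a low value. They report only what shows in the picture. A call takes as long as a camera call. They do not tell look-alikes from the thing itself.
- cams.trace(target, camera): "pixels" (480x640 bool, what is visible of it) and "bbox" ([left, top, right, bottom] in pixels, round what is visible of it).
- cams.spot_point(target, camera): "uv" ([column, row] in pixels: a listed point, or the origin of a listed thing).
The state is a dict: "time_s": time; "joints": joint angles; "dq": joint speeds; "tau": joint torques, N m; "eef_pos": TCP position; "ee_rot": TCP orientation; "force": force on the tool from outside, world axes, zero at the start; "wrist_torque": the same for the moment, N m; "grip_width": opening from 0.0 (shut) to 1.0 (fully open); "grip_force": force on a finger pad.
Only numpy, scipy, OpenCV 4.12 (cv2) and the standard library are available. Lean on these libraries where they do the work, as an engineer would, in place of code of your own. Each camera call takes 0.05 s, during which the arm holds its last target. There are 200 camera calls.

### The job

The captive pin of this fridge door hinge is stuck in its bore. Take the drift punch from its stand, feel for the bore through the slot in the top of the hinge, and press the pin down from above, steadily and never harder than 40 N, until it is fully out against its stop. Then stand the punch back in its stand and leave the things around undisturbed.

Things in the scene. Friction and masses are not known exactly. Their poses are not given: they have to be found in the camera images.
- hinge: fridge hinge unit fixed to the table: steel base 130 x 100 x 10 mm, flat screw leaf 60 mm beyond it at -x, two white cheeks, aluminium cover 110 (along its x) x 92 mm, 6 mm thick, its top 106 mm above the table. Origin under the centre, z up. A slot goes through the cover, 40 mm along the hinge's x, 11 mm wide; right under it lies a flat dark steel pin carrier, top 100 mm above the table
- slot (a point): middle of the slot, level with the cover's top (106 mm up); axes as the hinge's. The carrier's vertical 10 mm round bore is centred in the slot's width, but lies at an unmeasured place up to 13 mm either way along the hinge's x. The carrier is fast. The 8.4 mm steel pin stands in the bore, tail 3 to 8 mm below the carrier's top, head underneath
- pin (a joint): how far the pin is driven down (m): 0 to 0.005 at the start, rigid stop at 0.020. Its tail lies this value plus 3 mm below the carrier's top. It is tight: it gives way at about 9 N, plus 2 N per 10 mm/s of speed, and stays where it is left
- stand: dark wooden punch stand, fixed, 70 x 70 x 57 mm, origin at the centre of the underside, z up. In its top a square well 18 x 18 mm, 12 mm deep, sides along the stand's x and y; from the well's floor (45 mm above the table) a 12 mm round hole goes on down for the punch's nose
- punch: steel drift punch, about 0.16 kg, upright, nose down: nose 7 mm round, 40 mm long, then a shank 14 mm square, 80 mm long. Origin at the nose's lower end, z up along the punch, x and y square to the shank's flats (as the stand's at the start). In the stand the shank rests on the well's floor: nose end 5 mm above the table, 68 mm of shank above the stand
- punch_tip (a point): centre of the nose's lower end
- milk: bystander: white plastic bottle 60 mm in diameter, 170 mm tall, origin under its centre
- jar: bystander: amber glass jar 68 mm in diameter, 90 mm tall, origin under its centre
- lunchbox: bystander: blue plastic food box 100 x 150 x 55 mm, origin under its centre
Things that resemble listed ones, but are neither listed nor needed, are in the scene too. Leave any brown look-alike of the punch alone.

How it is judged (in metres and radians):
On the way, in this order (a step that is already met when the one before it is completed fails the run):
1. the punch is lifted clear of its stand (nose end more than 80 mm above the table) (height (world z) of punch_tip above 0.08 m), for 0.2 s.
2. the pin is driven out against its stop (at least 17 of 20 mm) with the punch's nose in the bore (value of joint pin above 0.017 m and z of punch_tip in the frame of slot below -0.012 m and horizontal distance between punch_tip and slot below 0.016 m), for 0.1 s.
At the end, for the whole second after the job is handed in: the pin has been driven at least 17 mm (stop at 20 mm); the punch stands at rest upright (within 0.12 rad) in its stand, shank on the well's floor (within 4 mm), within 6 mm of the stand's centre (value of joint pin above 0.017 m and horizontal distance between punch and stand below 0.006 m and z of punch_tip in the frame of stand below 0.009 m and angle between punch's own z axis and vertical below 0.12 rad and linear speed of punch below 0.02 m/s); the robot touches nothing.
It fails at once if the punch presses on the hinge or its pin with more than 40 N (contact force between punch and hinge above 40 N).
It fails at once if the robot's fingers or arm push on the hinge with more than 15 N (contact force between any of the fingers, the arm and hinge above 15 N).
It fails at once if a bystander is moved by more than 20 mm (distance of any of milk, jar, lunchbox from where it was at the start of the episode above 0.02 m).
It also fails if it takes over 72 s, if anything falls off the work surface, if the arm or the gripper's body presses on something with over 40 N, if the wrist force passes 120 N, or if a joint passes its speed limit or range.

## Working session

There is one attempt and no reset: what is moved stays moved. The work goes in short steps, Python scripts to look and compute and a shell command to move; the robot and the scene stay as the last step left them, time stands still between calls to the robot, and variables do not carry over. Pictures are saved under pics/ and viewed, at most 10 in all, crops included, and the job is handed in when it is done.

```bash
ls; mkdir -p pics; cat > h.py <<'E'
import numpy as np, cv2
from scipy.spatial.transform import Rotation as R
from rig import readout, cams, order, ctrl
def rot(a):
    a=np.array(a,float)
    return a if a.shape==(3,3) else R.from_quat(a[[1,2,3,0]]).as_matrix()
def world(cam,u,v,d):
    c=cams.calibration(cam)
    p=np.stack([(u-c['cx'])/c['fx']*d,(v-c['cy'])/c['fy']*d,d*np.ones_like(u,dtype=float)],-1)
    return p@rot(c['attitude']).T+np.array(c['position'])
def atz(cam,u,v,z):
    c=cams.calibration(cam); r=rot(c['attitude'])@np.array([(u-c['cx'])/c['fx'],(v-c['cy'])/c['fy'],1])
    p=np.array(c['position']); return p+r*(z-p[2])/r[2]
def cloud(cam,d):
    v,u=np.mgrid[:480,:640]; return world(cam,u,v,d)
E
python3 - <<'E'
from h import *
for n in('side','top'):
    im,d=cams.capture(n); cv2.imwrite(f'pics/{n}0.png',im[...,::-1]); np.savez(f'{n}0.npz',im=im,d=d)
    print(n,cams.calibration(n))
    for t in('hinge','stand','punch','milk','jar','lunchbox'):
        r=cams.trace(t,n); print(t,[(round(x['p'],2),list(map(int,x['bbox']))) for x in r])
    for t in('slot','punch_tip','punch','stand'):
        print(t,[(round(x['p'],2),np.round(x['uv'],1).tolist()) for x in cams.spot_point(t,n)])
print(readout.sense())
E
```

```text
pics
side {'fx': 525.4706217361972, 'fy': 525.4706217361972, 'cx': 327.86010108502376, 'cy': 242.00472699116807, 'position': array([ 484.37114283, -742.96942083,  677.72433899]), 'attitude': array([-0.44621159,  0.89008066, -0.08039452,  0.04677978])}
hinge [(0.85, [220, 190, 314, 259])]
stand [(0.84, [244, 322, 297, 381])]
punch [(0.98, [263, 305, 277, 342]), (0.86, [320, 306, 334, 353]), (0.71, [261, 353, 274, 413])]
milk [(0.78, [381, 193, 415, 282])]
jar [(0.77, [395, 296, 438, 356])]
lunchbox [(0.81, [336, 185, 393, 242]), (0.67, [263, 306, 276, 343])]
slot [(0.77, [274.9, 202.2])]
punch_tip [(0.97, [271.2, 407.3]), (0.84, [325.9, 358.8])]
punch [(0.79, [272.5, 407.4]), (0.67, [328.3, 360.5])]
stand [(0.73, [273.1, 364.6])]
top {'fx': 443.7857902338581, 'fy': 443.7857902338581, 'cx': 323.4951422604602, 'cy': 239.4571012541447, 'position': array([485.54644314, -10.87154895, 760.37992704]), 'attitude': array([-0.0891026 ,  0.75142769, -0.64895821,  0.0791858 ])}
hinge [(0.85, [168, 235, 276, 364]), (0.36, [416, 338, 440, 351])]
stand [(0.96, [386, 316, 449, 374])]
punch [(0.77, [4
[... 438 characters left out ...]
 345.8])]
{'time_s': 1.1, 'joints': array([ 9.90557365e-01,  3.12873948e-01,  1.49773209e+00,  2.83862582e-05,
        1.33100252e+00, -2.23428916e-01]), 'dq': array([ 0.00262062, -0.00051146,  0.00153389,  0.00070645,  0.0005345 ,
       -0.00112743]), 'tau': array([ 7.39622683e-04, -4.12157643e+01, -2.59907842e+01, -1.57067848e-04,
        3.28341903e-04,  4.82887160e-06]), 'eef_pos': array([183.39339873, 491.92089681, 303.89542103]), 'ee_rot': array([-1.57978469e-05,  1.77463455e-01,  9.84127391e-01, -1.92397526e-06]), 'force': array([-0.25475796,  1.04338244,  0.20741369]), 'wrist_torque': array([-0.01138646,  0.00694813, -0.01493858]), 'grip_force': 0.0, 'grip_width': 0.999904643124333}
```

```bash
python3 - <<'E'
from h import *
s=np.load('side0.npz')['im'];t=np.load('top0.npz')['im']
a=cv2.resize(s[150:430,200:460],(520,560),interpolation=cv2.INTER_CUBIC)
cv2.imwrite('pics/a.png',a[...,::-1])
b=cv2.resize(t[120:390,150:520],(740,540),interpolation=cv2.INTER_CUBIC)
cv2.imwrite('pics/b.png',b[...,::-1])
E
```

```text
(no output)
```

View pics/a.png

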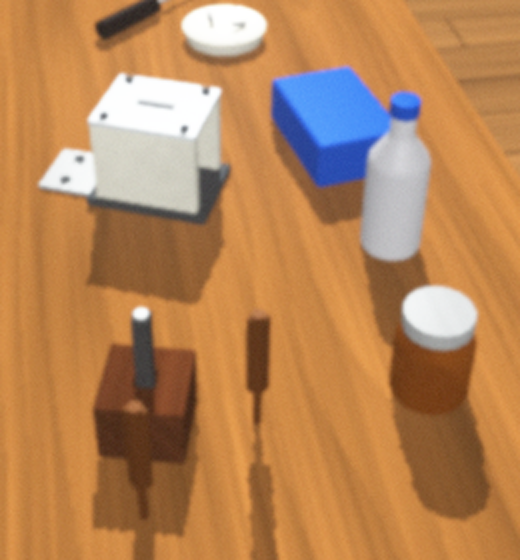

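View pics/b.png

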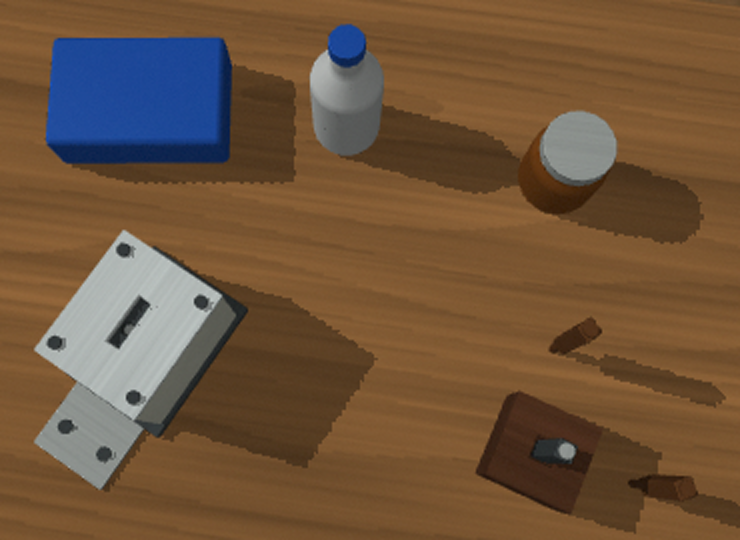

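The steel punch in the stand is at side (271,323), top (430,345). Two brown look-alikes stand free, at side (328,330) / top (437,288) and at side (268,380) / top (480,360). I choose the grey steel one, which stands in the dark stand. The hinge slot is at about top (214,281), with a lighter spot in it near (215,284).

```bash
python3 - <<'E'
from h import *
z=np.load('top0.npz'); t,d=z['im'],z['d']; P=cloud('top',d)
v,u=np.mgrid[:480,:640]
def rect(m,name):
    q=P[m]; r=cv2.minAreaRect(q[:,:2].astype(np.float32)); print(name,m.sum(),'z',np.round(np.median(q[:,2]),1),np.round(r[0],1),np.round(r[1],1),round(r[2],1)); return r
box=lambda a,b,c,e:(u>=a)&(u<=c)&(v>=b)&(v<=e)&(d>0)
Z=P[...,2]
rect(box(160,230,285,370)&(abs(Z-106)<5),'cover')
rect(box(380,310,455,380)&(abs(Z-57)<5),'standtop')
rect(box(405,330,450,360)&(Z>118)&(Z<135),'punchtop')
rect(box(405,330,450,360)&(Z>75)&(Z<122),'punchshank')
rect(box(415,270,455,300)&(Z>110),'brown1 top')
rect(box(455,345,505,375)&(Z>110),'brown2 top')
for uv in((426,292.5),(464,359)): print('brown foot',atz('top',*uv,0).round(1))
for uv in((325.9,358.8),(271.2,407.3)): print('brown foot side',atz('side',*uv,0).round(1))
print('slot',atz('top',214.5,279.7,106).round(1),atz('side',274.9,202.2,106).round(1))
# dark slot pixels
g=cv2.cvtColor(t,cv2.COLOR_RGB2GRAY)
print(g[265:300,200:230])
a=cv2.resize(t[255:305,185:245],(600,500),interpolation=cv2.INTER_CUBIC)
cv2.imwrite('pics/slot.png',a[...,::-1])
b=cv2.resize(t[310:385,380:500],(800,500),interpolation=cv2.INTER_CUBIC)
cv2.imwrite('pics/punch.png',b[...,::-1])
E
```

```text
cover 4520 z 107.1 [557.4 161.5] [ 93.1 110.2] 64.9
standtop 1913 z 58.1 [ 511.4 -162.7] [70.7 70.4] 73.9
punchtop 116 z 127.0 [ 511.2 -162.4] [14.  13.9] 72.5
punchshank 90 z 100.3 [ 509.5 -158. ] [17.7  8.4] 24.8
brown1 top 111 z 121.6 [ 599.  -173.3] [14.  14.7] 42.4
brown2 top 132 z 121.5 [ 497.9 -248.4] [14.1 14. ] 24.5
brown foot [ 602.2 -174.     0. ]
brown foot [ 501.5 -246.4    0. ]
brown foot side [ 596.9 -169.3    0. ]
brown foot side [ 498.  -247.9    0. ]
slot [559.2 161.2 106. ] [552.  160.6 106. ]
[[181 180 182 ... 181 179 181]
 [180 181 183 ... 180 180 182]
 [180 182 178 ... 178 181 184]
 ...
 [181 182 181 ... 182 180 182]
 [181 184 180 ... 180 181 185]
 [182 179 177 ... 180 185 187]]
```

View pics/slot.png

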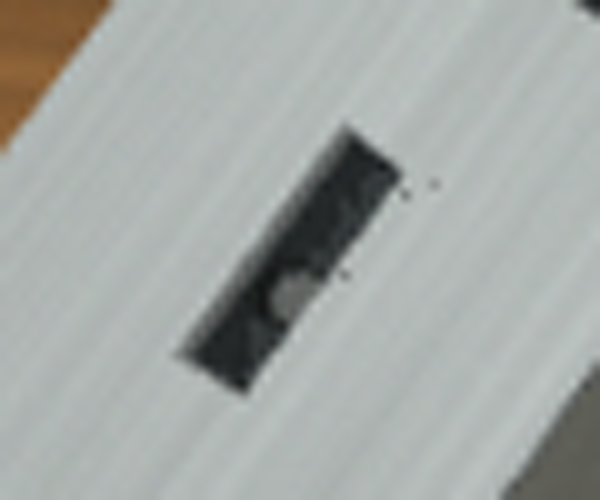

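View pics/punch.png

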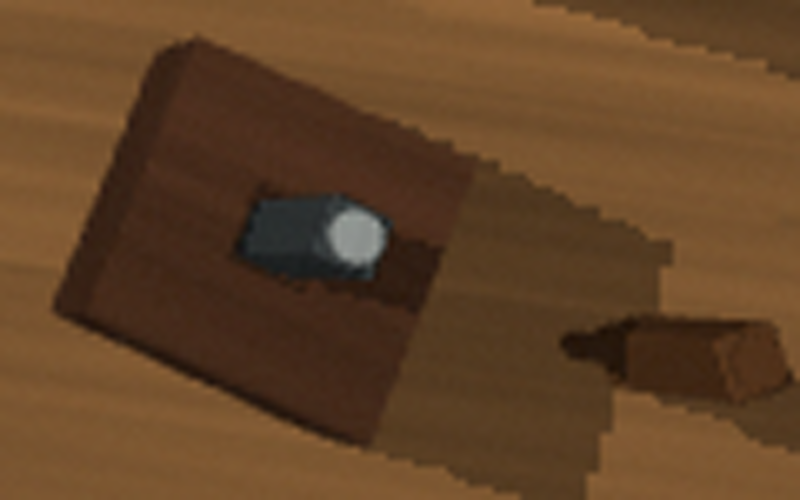

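The crops confirm the grey steel punch in the stand (crop 357,238 → top (433,345)). They also show a light round spot of 5–6 px in the slot at top (213.7,284.2), probably the pin's tail in the bore. The measured sizes (93×110, 70×70, 14×14) agree with the ones given.

```bash
cat >> h.py <<'E'
def delta(target,yaw_y=None):
    s=readout.sense(); T=rot(s['ee_rot']); D=T.T@(np.array(target)-s['eef_pos'])
    out=[D.round(2)]
    if yaw_y is not None:
        y=np.array([np.cos(yaw_y),np.sin(yaw_y),0]); zt=np.array([0,0,-1.]); G=np.stack([np.cross(y,zt),y,zt],1)
        out.append(R.from_matrix(T.T@G).as_rotvec().round(4))
    print('t',round(s['time_s'],2),'pos',s['eef_pos'].round(2),'F',s['force'].round(2),'delta',*out)
E
python3 - <<'E'
from h import *
c=atz('top',213.75,280.6,107.1); p=atz('top',213.7,284.2,96.6)
h=np.deg2rad(-25.1); X=np.array([np.cos(h),np.sin(h)]);Y=np.array([-X[1],X[0]])
print('slot',c.round(1),'pin',p.round(1),'rel cover centre',(p[:2]-[557.4,161.5])@X,(p[:2]-[557.4,161.5])@Y,'rel slot',(p-c)[:2]@X,(p-c)[:2]@Y)
print(atz('top',185+34.5-.5,255+20.5-.5,101))
delta([511.4,-162.7,240],np.deg2rad(73.9))
E
```

```text
slot [557.6 161.7 107.1] pin [553.4 163.4  96.6] rel cover centre -4.44929300074938 0.05089269610124747 rel slot -4.533021988040017 -0.19833435861533721
[567.68588106 157.23826519 101.        ]
t 1.1 pos [183.39 491.92 303.9 ] F [-0.25  1.04  0.21] delta [-536.   -498.82   63.88] [-0.     -0.     -0.0758]
```

Careful with the scale: shifts go in shares of 750 mm and turns go in shares of pi/2 rad. That gives: -536 mm / 750 = -0.7147, -499 mm / 750 = -0.6653, -0.0758 rad / 1.5708 = -0.0483.

```bash
python3 -m handwheel '[{"d": [-0.3333, -0.3067, 0], "turn_vec": [0, 0, -0.0483]}, {"d": [-0.3333, -0.3067, 0], "turn_vec": [0, 0, -0.0483]}, {"d": [-0.3333, -0.3067, 0], "turn_vec": [0, 0, -0.0483]}, {"d": [-0.3333, -0.3067, 0], "turn_vec": [0, 0, -0.0483]}, {"d": [-0.7147, -0.6653, 0], "turn_vec": [0, 0, -0.0483]}, {"d": [-0.7147, -0.6653, 0], "turn_vec": [0, 0, -0.0483]}, {"d": [-0.7147, -0.6653, 0], "turn_vec": [0, 0, -0.0483]}, {"d": [-0.7147, -0.6653, 0], "turn_vec": [0, 0, -0.0483]}]' 1.0
python3 -c "
from h import *
delta([511.4,-162.7,240],np.deg2rad(73.9))"
```

```text
time_s: 1.9
eef_pos: [363.6, 132.7, 304.2]
ee_rot: [0.0, 0.14, 0.99, 0.0]
force: [1.9, 0.6, -0.5]
grip_width: 1.0
grip_force: 0.0
t 1.9 pos [363.59 132.68 304.21] F [ 1.85  0.6  -0.51] delta [-223.86 -242.83   64.32] [0.0004 0.0009 0.    ]
```

In the tool's units: -243 mm / 750 = -0.324, -224 mm / 750 = -0.2987.

```bash
python3 -m handwheel '[{"d": [-0.2987, -0.324, 0.0853]}, {"d": [-0.2987, -0.324, 0.0853]}, {"d": [-0.2987, -0.324, 0.0853]}, {"d": [-0.2987, -0.324, 0.0853]}, {"d": [-0.2987, -0.324, 0.0853]}, {"d": [-0.2987, -0.324, 0.0853]}, {"d": [-0.2987, -0.324, 0.0853]}, {"d": [-0.2987, -0.324, 0.0853]}]' 
python3 -m handwheel '[{}, {}]'
python3 -c "
from h import *
delta([511.4,-162.7,144],np.deg2rad(73.9))"
```

```text
time_s: 2.7
eef_pos: [511.7, -164.4, 238.4]
ee_rot: [-0.001, 0.142, 0.99, -0.0]
force: [-0.5, 0.8, -0.2]
grip_width: 1.0
grip_force: 0.0
time_s: 2.9
eef_pos: [510.8, -160.1, 240.2]
ee_rot: [0.0, 0.14, 0.99, 0.0]
force: [-0.3, 0.4, -0.5]
grip_width: 1.0
grip_force: 0.0
t 2.9 pos [ 510.78 -160.09  240.19] F [-0.26  0.42 -0.48] delta [-1.3  -2.34 96.19] [0.0001 0.0001 0.0008]
```

```bash
python3 -m handwheel '[{"d": [-0.0017, -0.0031, 0.0533]}, {"d": [-0.0017, -0.0031, 0.0933]}, {"d": [-0.0017, -0.0031, 0.128]}, {"d": [-0.0017, -0.0031, 0.128]}, {"d": [-0.0017, -0.0031, 0.128]}]' 
python3 -c "
from h import *
delta([511.4,-162.7,144],np.deg2rad(73.9))"
python3 -m handwheel '[{}, {}, {}, {}, {}, {}, {}, {}]' 0.0 70
python3 -c "
from h import *
delta([511.4,-162.7,144],np.deg2rad(73.9))
im,d=cams.capture('side');cv2.imwrite('pics/g.png',cv2.resize(im[180:420,180:440],(650,600))[...,::-1])"
```

```text
time_s: 3.4
eef_pos: [511.9, -163.0, 145.1]
ee_rot: [0.0, 0.14, 0.99, -0.0]
force: [0.8, -0.4, 0.1]
grip_width: 1.002
grip_force: 0.0
t 3.4 pos [ 511.87 -163.    145.07] F [ 0.83 -0.4   0.07] delta [0.54 0.16 1.07] [-0.0002  0.0009  0.001 ]
time_s: 4.2
eef_pos: [511.8, -163.6, 144.2]
ee_rot: [0.0, 0.14, 0.99, -0.0]
force: [-0.6, 1.1, 6.3]
grip_width: 0.154
grip_force: 68.2
t 4.2 pos [ 511.76 -163.55  144.24] F [-0.56  1.11  6.28] delta [0.58 0.72 0.24] [-0.      0.0005 -0.    ]
```

View pics/g.png

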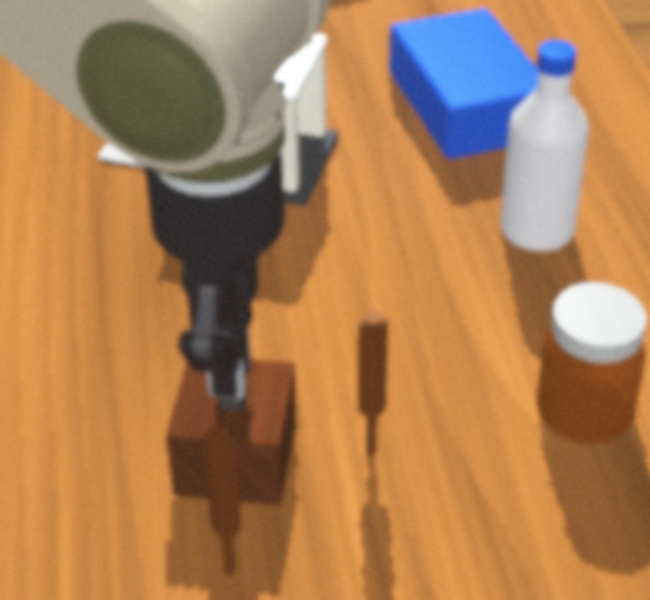

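The steel punch is held at crop (225,370), and the opening (13 mm) matches the shank. I'll lift it straight up.

In the tool's units: -130 mm / 750 = -0.1733, -110 mm / 750 = -0.1467.

```bash
python3 -m handwheel '[{"d": [0, 0, -0.0267]}, {"d": [0, 0, -0.06]}, {"d": [0, 0, -0.1067]}, {"d": [0, 0, -0.1467]}, {"d": [0, 0, -0.1733]}, {"d": [0, 0, -0.1733]}, {"d": [0, 0, -0.1733]}, {"d": [0, 0, -0.1733]}]' 
python3 -c "
from h import *
im,d=cams.capture('side');np.savez('s1.npz',im=im,d=d)
print([(round(x['p'],2),np.round(x['uv'],1).tolist()) for x in cams.spot_point('punch_tip','side')])
cv2.imwrite('pics/l.png',cv2.resize(im[180:420,180:440],(650,600))[...,::-1])
c=cams.calibration('side');s=readout.sense();print(s['force'],s['grip_width'],s['grip_force'])
q=rot(c['attitude']).T@(s['eef_pos']+[0,0,-139.2]-c['position']);print(q[:2]/q[2]*c['fx']+[c['cx'],c['cy']])
delta([553.4,163.4,274],np.deg2rad(73.9))"
```

```text
time_s: 5.05
eef_pos: [511.2, -163.3, 272.1]
ee_rot: [-0.001, 0.14, 0.99, 0.001]
force: [-0.6, -0.4, -0.8]
grip_width: 0.153
grip_force: 68.1
[(0.93, [323.1, 361.5]), (0.72, [270.5, 408.2]), (0.71, [267.5, 299.4])]
[ 0.11930324  0.4164164  -1.75042591] 0.1543693142303395 68.1168007850647
[269.70937762 303.90785284]
t 5.15 pos [ 511.34 -163.41  272.5 ] F [ 0.12  0.42 -1.75] delta [ 50.24 325.65  -1.18] [ 0.0006 -0.0025 -0.0001]
```

View pics/l.png

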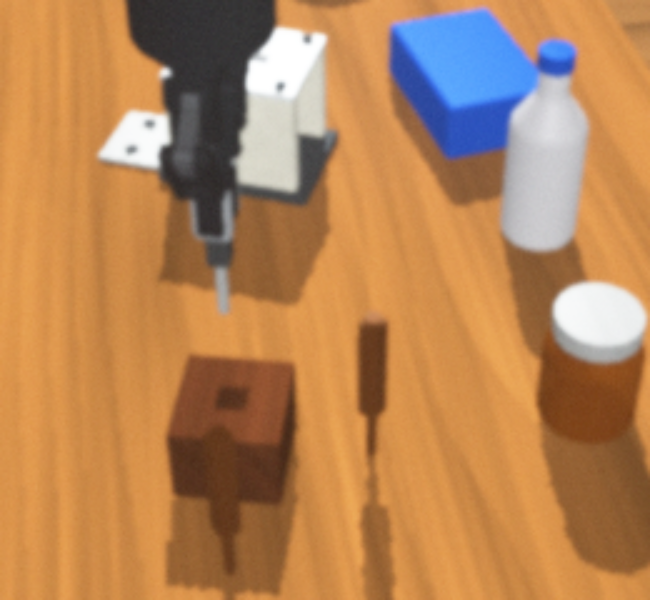

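The punch hangs straight with its tip at side (269,305), where I predicted it. The well is clear. I'll move it above the spot in the slot.

In the tool's units: 326 mm / 750 = 0.4347, 50 mm / 750 = 0.0667.

```bash
python3 -m handwheel '[{"d": [0.0667, 0.4347, -0.0013]}, {"d": [0.0667, 0.4347, -0.0013]}, {"d": [0.0667, 0.4347, -0.0013]}, {"d": [0.0667, 0.4347, -0.0013]}, {"d": [0.0667, 0.4347, -0.0013]}, {"d": [0.0667, 0.4347, -0.0013]}, {"d": [0.0667, 0.4347, -0.0013]}, {"d": [0.0667, 0.4347, -0.0013]}]' 
python3 -m handwheel '[{"d": [0.0667, 0, 0]}, {}, {}]'
python3 -c "
from h import *
delta([553.4,163.4,274],np.deg2rad(73.9))"
```

```text
time_s: 5.95
eef_pos: [553.6, 167.0, 273.8]
ee_rot: [-0.001, 0.138, 0.99, 0.0]
force: [1.4, 0.1, -2.3]
grip_width: 0.148
grip_force: 68.6
time_s: 6.25
eef_pos: [553.8, 161.6, 271.6]
ee_rot: [-0.003, 0.141, 0.99, -0.001]
force: [0.0, -0.2, 0.1]
grip_width: 0.153
grip_force: 68.7
t 6.25 pos [553.78 161.63 271.55] F [ 0.03 -0.25  0.13] delta [ 0.87  1.59 -2.45] [-0.0029 -0.0052 -0.0016]
```

```bash
python3 -m handwheel '[{}, {}, {}]'
python3 -c "
from h import *
delta([553.4,163.4,274],np.deg2rad(73.9))
im,d=cams.capture('side');s=readout.sense()
c=cams.calibration('side');f=lambda p:(lambda q:(q[:2]/q[2]*c['fx']+[c['cx'],c['cy']]).round(1))(rot(c['attitude']).T@(np.array(p)-c['position']))
print('tip pred',f(s['eef_pos']+[0,0,-139.2]),'slot ctr pred',f([557.4,161.5,106]),'bore pred',f([553.4,163.4,106]))
print([(round(x['p'],2),np.round(x['uv'],1).tolist()) for x in cams.spot_point('punch_tip','side')],[(round(x['p'],2),np.round(x['uv'],1).tolist()) for x in cams.spot_point('slot','side')])
cv2.imwrite('pics/o.png',cv2.resize(im[160:240,220:320],(750,600),interpolation=cv2.INTER_CUBIC)[...,::-1])"
```

```text
time_s: 6.55
eef_pos: [554.1, 163.5, 275.3]
ee_rot: [0.0, 0.14, 0.99, 0.0]
force: [0.4, -0.2, -2.4]
grip_width: 0.153
grip_force: 68.7
t 6.55 pos [554.13 163.54 275.25] F [ 0.37 -0.18 -2.42] delta [ 0.66 -0.34  1.25] [ 0.0003  0.0008 -0.0001]
tip pred [275.  188.6] slot ctr pred [277.5 201.7] bore pred [275.4 201.4]
[(0.69, [327.9, 359.6]), (0.59, [272.8, 408.6]), (0.49, [273.3, 185.3])] [(0.82, [276.3, 198.8]), (0.2, [414.1, 344.3])]
```

View pics/o.png

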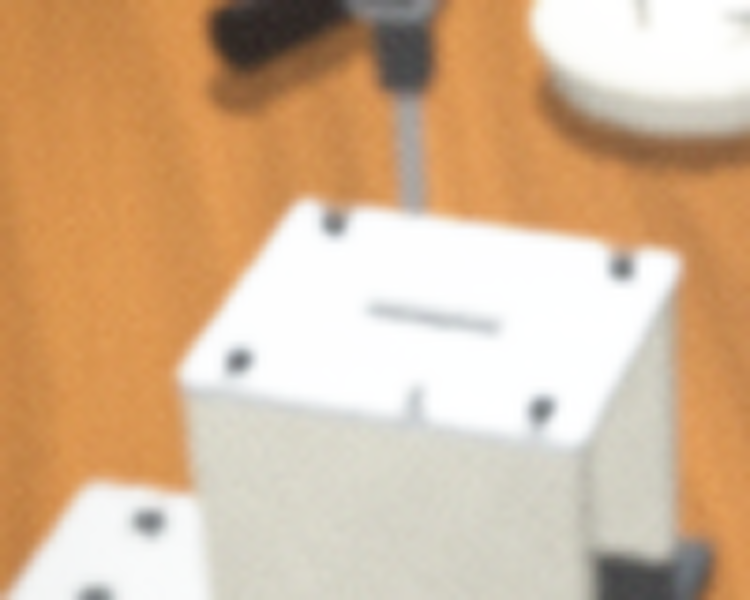

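The tip is at side (275,188) and the slot centre at (277.7,202.4). Both are within 1 px of prediction. I'll lower the punch.

In the tool's units: 25 mm / 750 = 0.0333, 20 mm / 750 = 0.0267.

```bash
python3 -m handwheel '[{"d": [0.0008, -0.0004, 0.0133]}, {"d": [0.0008, -0.0004, 0.0267]}, {"d": [0.0008, -0.0004, 0.0333]}, {"d": [0.0008, -0.0004, 0.0333]}, {"d": [0.0008, -0.0004, 0.0333]}, {"d": [0.0008, -0.0004, 0.0333]}]'
python3 -c "
from h import *
delta([553.4,163.4,240.5],np.deg2rad(73.9))"
python3 -m handwheel '[{"d": [0, 0, 0.0027]}, {"d": [0, 0, 0.0047]}, {"d": [0, 0, 0.0067]}, {"d": [0, 0, 0.0067]}, {"d": [0, 0, 0.0067]}]'
python3 -c "
from h import *
delta([553.4,163.4,240.5],np.deg2rad(73.9))"
```

```text
time_s: 7.3
eef_pos: [553.5, 163.4, 250.2]
ee_rot: [0.0, 0.14, 0.99, 0.0]
force: [0.3, -1.1, -1.7]
grip_width: 0.152
grip_force: 68.7
t 7.3 pos [553.47 163.43 250.23] F [ 0.25 -1.1  -1.72] delta [ 0.07 -0.05  9.73] [0.0002 0.0006 0.    ]
time_s: 7.8
eef_pos: [553.3, 163.4, 244.9]
ee_rot: [-0.0, 0.14, 0.99, 0.0]
force: [-0.1, -0.3, -2.7]
grip_width: 0.156
grip_force: 68.7
t 7.8 pos [553.32 163.44 244.89] F [-0.09 -0.34 -2.67] delta [-0.09 -0.02  4.39] [ 0. -0.  0.]
```

In the tool's units: 3 mm / 750 = 0.004, 2 mm / 750 = 0.0027.

```bash
python3 -m handwheel '[{"d": [0, 0, 0.0013]}, {"d": [0, 0, 0.0027]}, {"d": [0, 0, 0.004]}, {"d": [0, 0, 0.004]}]'
python3 -m handwheel '[{"d": [0, 0, 0.0013]}, {"d": [0, 0, 0.0027]}, {"d": [0, 0, 0.004]}, {"d": [0, 0, 0.004]}]'
python3 -c "
from h import *
delta([553.4,163.4,240.5],np.deg2rad(73.9))"
```

```text
time_s: 8.2
eef_pos: [553.3, 163.4, 241.7]
ee_rot: [-0.0, 0.14, 0.99, -0.0]
force: [-0.3, -1.3, -1.5]
grip_width: 0.157
grip_force: 68.7
time_s: 8.6
eef_pos: [553.3, 163.4, 238.7]
ee_rot: [-0.0, 0.14, 0.99, -0.0]
force: [0.5, -0.4, -1.8]
grip_width: 0.154
grip_force: 68.7
t 8.6 pos [553.27 163.43 238.72] F [ 0.52 -0.42 -1.78] delta [-0.13  0.01 -1.78] [-0.0001 -0.0003  0.    ]
```

In the tool's units: 1.4 mm / 750 = 0.0019, 0.7 mm / 750 = 0.0009.

```bash
python3 -m handwheel '[{"d": [0, 0, 0.0009]}, {"d": [0, 0, 0.0019]}, {"d": [0, 0, 0.0019]}, {"d": [0, 0, 0.0019]}]'
python3 -m handwheel '[{"d": [0, 0, 0.0009]}, {"d": [0, 0, 0.0019]}, {"d": [0, 0, 0.0019]}, {"d": [0, 0, 0.0019]}]'
python3 -m handwheel '[{"d": [0, 0, 0.0009]}, {"d": [0, 0, 0.0019]}, {"d": [0, 0, 0.0019]}, {"d": [0, 0, 0.0019]}]'
```

```text
time_s: 9.0
eef_pos: [553.3, 163.4, 237.5]
ee_rot: [-0.0, 0.14, 0.99, -0.0]
force: [0.0, -0.1, -1.9]
grip_width: 0.156
grip_force: 68.7
time_s: 9.4
eef_pos: [553.3, 163.4, 236.1]
ee_rot: [-0.0, 0.14, 0.99, -0.0]
force: [0.5, -0.2, -1.9]
grip_width: 0.155
grip_force: 68.7
time_s: 9.8
eef_pos: [553.3, 163.4, 234.7]
ee_rot: [-0.0, 0.14, 0.99, -0.0]
force: [0.7, -0.7, -2.1]
grip_width: 0.152
grip_force: 68.7
```

The tip is at about 95.5 mm with no contact, which is below the carrier's top, so the nose is in the bore. I'll keep going gently.

In the tool's units: 1.4 mm / 750 = 0.0019, 0.7 mm / 750 = 0.0009.

```bash
python3 -m handwheel '[{"d": [0, 0, 0.0009]}, {"d": [0, 0, 0.0019]}, {"d": [0, 0, 0.0019]}, {"d": [0, 0, 0.0019]}]'
python3 -m handwheel '[{"d": [0, 0, 0.0009]}, {"d": [0, 0, 0.0019]}, {"d": [0, 0, 0.0019]}, {"d": [0, 0, 0.0019]}]'
python3 -m handwheel '[{"d": [0, 0, 0.0009]}, {"d": [0, 0, 0.0019]}, {"d": [0, 0, 0.0019]}, {"d": [0, 0, 0.0019]}]'
```

```text
time_s: 10.2
eef_pos: [553.3, 163.4, 233.3]
ee_rot: [-0.0, 0.14, 0.99, -0.0]
force: [-0.2, -0.4, -1.0]
grip_width: 0.157
grip_force: 68.7
time_s: 10.6
eef_pos: [553.3, 163.4, 231.9]
ee_rot: [-0.0, 0.14, 0.99, 0.0]
force: [-0.3, 0.8, -2.9]
grip_width: 0.155
grip_force: 68.7
time_s: 11.0
eef_pos: [553.5, 163.4, 231.4]
ee_rot: [0.001, 0.14, 0.99, 0.0]
force: [-0.9, -0.4, 5.0]
grip_width: 0.152
grip_force: 69.8
```

Contact with the pin came at tip ≈ 92 mm. I'll press steadily at about 7 mm/s.

In the tool's units: 2.8 mm / 750 = 0.0037, 1.4 mm / 750 = 0.0019.

```bash
python3 -m handwheel '[{"d": [0, 0, 0.0009]}, {"d": [0, 0, 0.0019]}, {"d": [0, 0, 0.0028]}, {"d": [0, 0, 0.0037]}, {"d": [0, 0, 0.0037]}]'
python3 -m handwheel '[{"d": [0, 0, 0.0009]}, {"d": [0, 0, 0.0019]}, {"d": [0, 0, 0.0028]}, {"d": [0, 0, 0.0037]}, {"d": [0, 0, 0.0037]}]'
```

```text
time_s: 11.5
eef_pos: [553.5, 163.4, 228.8]
ee_rot: [0.001, 0.14, 0.99, 0.0]
force: [-2.1, -0.5, 7.2]
grip_width: 0.154
grip_force: 70.1
time_s: 12.0
eef_pos: [553.5, 163.5, 226.0]
ee_rot: [0.001, 0.14, 0.99, 0.0]
force: [-2.0, -0.6, 6.6]
grip_width: 0.152
grip_force: 70.1
```

In the tool's units: 4.2 mm / 750 = 0.0056, 3.5 mm / 750 = 0.0047.

```bash
python3 -m handwheel '[{"d": [0, 0, 0.0009]}, {"d": [0, 0, 0.0019]}, {"d": [0, 0, 0.0028]}, {"d": [0, 0, 0.0037]}, {"d": [0, 0, 0.0047]}, {"d": [0, 0, 0.0056]}, {"d": [0, 0, 0.0056]}]'
python3 -m handwheel '[{"d": [0, 0, 0.0009]}, {"d": [0, 0, 0.0019]}, {"d": [0, 0, 0.0028]}, {"d": [0, 0, 0.0037]}, {"d": [0, 0, 0.0037]}]'
```

```text
time_s: 12.7
eef_pos: [553.5, 163.4, 221.8]
ee_rot: [0.001, 0.14, 0.99, 0.0]
force: [-2.1, 0.7, 6.4]
grip_width: 0.153
grip_force: 70.1
time_s: 13.2
eef_pos: [553.5, 163.4, 218.9]
ee_rot: [0.001, 0.14, 0.99, 0.0]
force: [-2.5, -0.4, 6.7]
grip_width: 0.153
grip_force: 70.1
```

In the tool's units: 1 mm / 750 = 0.0013, 0.5 mm / 750 = 0.0007.

```bash
python3 -m handwheel '[{"d": [0, 0, 0.0007]}, {"d": [0, 0, 0.0013]}, {"d": [0, 0, 0.0013]}]'
python3 -m handwheel '[{"d": [0, 0, 0.0007]}, {"d": [0, 0, 0.0013]}, {"d": [0, 0, 0.0013]}]'
```

```text
time_s: 13.5
eef_pos: [553.5, 163.4, 217.9]
ee_rot: [0.001, 0.14, 0.99, 0.0]
force: [-2.9, 0.1, 6.9]
grip_width: 0.152
grip_force: 70.1
time_s: 13.8
eef_pos: [553.5, 163.5, 216.9]
ee_rot: [0.001, 0.14, 0.99, 0.0]
force: [-1.5, -0.6, 6.8]
grip_width: 0.154
grip_force: 70.1
```

In the tool's units: 0.4 mm / 750 = 0.0005.

```bash
for i in 1; do :; done; python3 -m handwheel '[{"d": [0, 0, 0.0005]}, {"d": [0, 0, 0.0005]}]' | grep -E 'eef|force'
python3 -m handwheel '[{"d": [0, 0, 0.0005]}, {"d": [0, 0, 0.0005]}]' | grep -E 'eef|force'
python3 -m handwheel '[{"d": [0, 0, 0.0005]}, {"d": [0, 0, 0.0005]}]' | grep -E 'eef|force'
```

```text
eef_pos: [553.5, 163.4, 216.5]
force: [-2.6, -0.8, 7.4]
grip_force: 70.1
eef_pos: [553.5, 163.5, 216.1]
force: [-2.1, 0.2, 7.2]
grip_force: 70.1
eef_pos: [553.5, 163.5, 216.1]
force: [-2.0, 0.2, 9.4]
grip_force: 70.3
```

In the tool's units: 0.3 mm / 750 = 0.0004.

```bash
python3 -m handwheel '[{"d": [0, 0, 0.0004]}, {"d": [0, 0, 0.0004]}]' | grep -E 'eef|force'
python3 -m handwheel '[{"d": [0, 0, 0.0004]}, {"d": [0, 0, 0.0004]}, {"d": [0, 0, 0.0004]}]' | grep -E 'eef|force'
```

```text
eef_pos: [553.5, 163.5, 216.0]
force: [-2.9, -0.6, 11.0]
grip_force: 70.5
eef_pos: [553.6, 163.5, 216.0]
force: [-4.7, -0.4, 12.5]
grip_force: 70.8
```

Force climbs with no further travel, at the predicted stop height (tip ≈ 77 mm), so the pin is out. I'll withdraw and return.

In the tool's units: -60 mm / 750 = -0.08, -45 mm / 750 = -0.06.

```bash
python3 -m handwheel '[{"d": [0, 0, -0.0067]}, {"d": [0, 0, -0.02]}, {"d": [0, 0, -0.04]}, {"d": [0, 0, -0.06]}, {"d": [0, 0, -0.08]}, {"d": [0, 0, -0.08]}, {"d": [0, 0, -0.08]}, {"d": [0, 0, -0.08]}]' | grep -E 'eef|force'
python3 -c "
from h import *
delta([511.6,-163.4,276],np.deg2rad(73.9))"
```

```text
eef_pos: [553.1, 163.4, 273.1]
force: [0.0, -0.0, -1.3]
grip_force: 68.7
t 15.7 pos [553.07 163.39 273.12] F [ 0.04 -0.02 -1.31] delta [ -50.78 -325.47   -2.76] [-0.0006 -0.0016  0.    ]
```

In the tool's units: -325 mm / 750 = -0.4333, -51 mm / 750 = -0.068.

```bash
python3 -m handwheel '[{"d": [-0.068, -0.4333, -0.0027]}, {"d": [-0.068, -0.4333, -0.0027]}, {"d": [-0.068, -0.4333, -0.0027]}, {"d": [-0.068, -0.4333, -0.0027]}, {"d": [-0.068, -0.4333, -0.0027]}, {"d": [-0.068, -0.4333, -0.0027]}, {"d": [-0.068, -0.4333, -0.0027]}, {"d": [-0.068, -0.4333, -0.0027]}]' | grep -E 'eef|force'
python3 -m handwheel '[{}, {}, {}, {}, {}]' | grep -E 'eef|force'
python3 -c "
from h import *
delta([511.6,-163.4,200],np.deg2rad(73.9))
im,d=cams.capture('side')
s=readout.sense()
c=cams.calibration('side');f=lambda p:(lambda q:(q[:2]/q[2]*c['fx']+[c['cx'],c['cy']]).round(1))(rot(c['attitude']).T@(np.array(p)-c['position']))
print('tip',f(s['eef_pos']+[0,0,-139.2]),'shoulder',f(s['eef_pos']+[0,0,-99.2]),'well',f([511.4,-162.7,57]))
cv2.imwrite('pics/r.png',cv2.resize(im[240:400,190:350],(600,600),interpolation=cv2.INTER_CUBIC)[...,::-1])"
```

```text
eef_pos: [511.4, -166.2, 275.2]
force: [0.6, 1.2, -1.6]
grip_force: 69.1
eef_pos: [512.3, -162.4, 276.1]
force: [0.7, -0.5, -2.7]
grip_force: 69.1
t 17.0 pos [ 512.3  -162.42  276.1 ] F [ 0.67 -0.49 -2.65] delta [ 0.4  -1.14 76.1 ] [ 0.     -0.      0.0009]
tip [270.2 301.7] shoulder [268.7 281.4] well [272.3 338.9]
```

View pics/r.png

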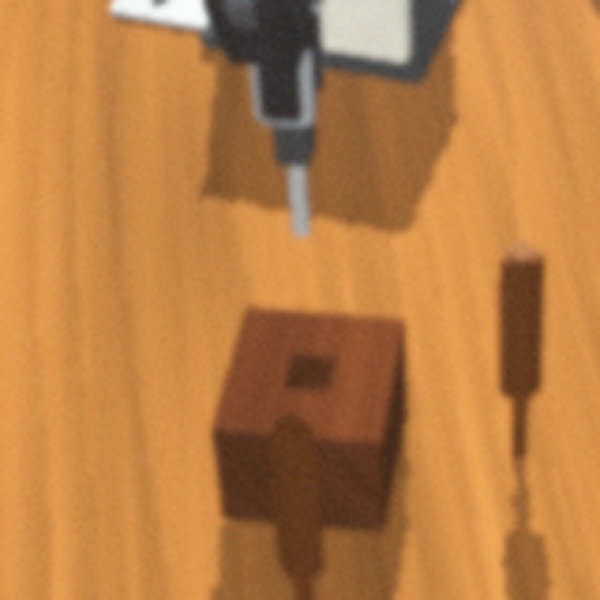

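The tip is at side (270.5,302.7), straight and within 1 px of prediction. The well is free at (272,339). I'll lower the punch in stages.

In the tool's units: 76 mm / 750 = 0.1013, 70 mm / 750 = 0.0933.

```bash
python3 -m handwheel '[{"d": [0.0005, -0.0015, 0.0333]}, {"d": [0.0005, -0.0015, 0.0667]}, {"d": [0.0005, -0.0015, 0.0933]}, {"d": [0.0005, -0.0015, 0.1013]}, {"d": [0.0005, -0.0015, 0.1013]}, {"d": [0.0005, -0.0015, 0.1013]}]' | grep -E 'eef|force'
python3 -m handwheel '[{"d": [0, 0, 0.008]}, {"d": [0, 0, 0.016]}, {"d": [0, 0, 0.024]}, {"d": [0, 0, 0.032]}, {"d": [0, 0, 0.04]}, {"d": [0, 0, 0.048]}, {"d": [0, 0, 0.0533]}, {"d": [0, 0, 0.0533]}]' | grep -E 'eef|force'
python3 -c "
from h import *
delta([511.6,-163.5,144.2],np.deg2rad(73.9))"
```

```text
eef_pos: [511.9, -164.1, 201.2]
force: [1.0, -0.1, -0.9]
grip_force: 69.1
eef_pos: [511.3, -163.8, 159.5]
force: [-0.6, -0.1, -1.3]
grip_force: 69.1
t 18.45 pos [ 511.33 -163.83  159.47] F [-0.6  -0.07 -1.26] delta [-0.18  0.39 15.27] [ 0.0002 -0.001   0.    ]
```

In the tool's units: 7 mm / 750 = 0.0093, 6 mm / 750 = 0.008.

```bash
python3 -m handwheel '[{"d": [-0.0003, 0.0005, 0.0027]}, {"d": [-0.0003, 0.0005, 0.0053]}, {"d": [-0.0003, 0.0005, 0.008]}, {"d": [-0.0003, 0.0005, 0.0093]}, {"d": [-0.0003, 0.0005, 0.0093]}]' | grep -E 'eef|force'
python3 -m handwheel '[{"d": [0, 0, 0.0027]}, {"d": [0, 0, 0.0053]}, {"d": [0, 0, 0.008]}, {"d": [0, 0, 0.0087]}, {"d": [0, 0, 0.0087]}]' | grep -E 'eef|force'
```

```text
eef_pos: [511.7, -163.6, 153.0]
force: [-0.3, 0.0, -2.8]
grip_force: 69.1
eef_pos: [511.8, -163.6, 146.5]
force: [-0.4, -0.2, -0.7]
grip_force: 69.1
```

In the tool's units: 1.5 mm / 750 = 0.002, 1 mm / 750 = 0.0013.

```bash
python3 -m handwheel '[{"d": [0, 0, 0.0013]}, {"d": [0, 0, 0.002]}, {"d": [0, 0, 0.002]}]' | grep -E 'eef|force'
python3 -m handwheel '[{"d": [0, 0, 0.0007]}, {"d": [0, 0, 0.0011]}, {"d": [0, 0, 0.0011]}]' | grep -E 'eef|force'
```

```text
eef_pos: [511.8, -163.6, 145.0]
force: [0.7, -0.5, -1.1]
grip_force: 69.1
eef_pos: [511.8, -163.6, 144.3]
force: [-0.4, -0.0, -1.7]
grip_force: 69.1
```

In the tool's units: 0.6 mm / 750 = 0.0008, 0.4 mm / 750 = 0.0005.

```bash
python3 -m handwheel '[{"d": [0, 0, 0.0005]}, {"d": [0, 0, 0.0008]}, {"d": [0, 0, 0.0008]}]' | grep -E 'eef|force'
python3 -m handwheel '[{"d": [0, 0, 0.0005]}, {"d": [0, 0, 0.0008]}, {"d": [0, 0, 0.0008]}]' | grep -E 'eef|force'
```

```text
eef_pos: [511.9, -163.6, 144.2]
force: [-2.0, 1.8, 5.2]
grip_force: 69.9
eef_pos: [511.9, -163.6, 144.2]
force: [-3.5, 1.7, 11.2]
grip_force: 70.6
```

The shank is on the well's floor at the original height. I'll ease the pressure, open the gripper and back off.

```bash
python3 -m handwheel '[{"d": [0, 0, -0.0011]}, {"d": [0, 0, -0.0011]}]' | grep -E 'eef|force'
python3 -m handwheel '[{}, {}, {}, {}, {}, {}, {}]' 1.0 | grep -E 'eef|force|width'
python3 -m handwheel '[{"d": [0, 0, -0.0133]}, {"d": [0, 0, -0.04]}, {"d": [0, 0, -0.0933]}, {"d": [0, 0, -0.1467]}, {"d": [0, 0, -0.2]}, {"d": [0, 0, -0.2]}, {"d": [0, 0, -0.2]}, {"d": [0, 0, -0.2]}]' | grep -E 'eef|force|width'
python3 -c "
from h import *
im,d=cams.capture('side')
cv2.imwrite('pics/e.png',cv2.resize(im[150:430,200:460],(520,560),interpolation=cv2.INTER_CUBIC)[...,::-1])"
```

```text
eef_pos: [511.9, -163.6, 144.2]
force: [-2.2, 0.8, 4.9]
grip_force: 69.7
eef_pos: [511.8, -163.6, 143.9]
force: [-0.3, 1.2, 0.5]
grip_width: 0.999
grip_force: 0.0
eef_pos: [511.5, -163.4, 293.1]
force: [0.7, -0.7, -0.7]
grip_width: 1.001
grip_force: 0.0
```

View pics/e.png

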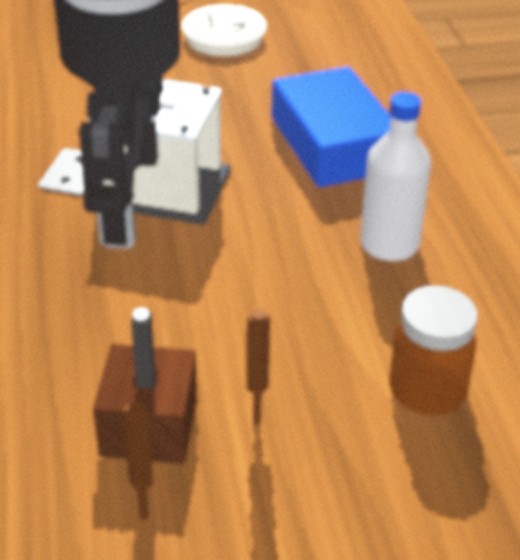

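The punch is back in its stand at crop (142,350), the same as at the start. The gripper is clear and the bystanders haven't moved.

```bash
python3 -c "
from h import *
print(order.finish_job())"
```

```text
the job is handed in; nothing more can be done
None
```

The pin is driven out against its stop with readings never above about 15 N, the punch is back upright in its stand, nothing around it was disturbed, and the job is handed in at about 21 s; no verdict came back.

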